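# Open the child-proof bottle of silver dip

### The job

Take the child-proof cap off the squat bottle in the weighted stand: press the cap down firmly, but not brutally, against its spring until it bottoms, keep it pressed while you turn it anticlockwise to its stop, then lift it off. Set the cap down, not dropped, right way up and wholly on the work board, let go of it, and leave the ring jar and the glue bottle where they are.

Things in the scene. Friction and masses are not known exactly. Their poses are not given: they have to be found in the camera images.
- cap: Grey ribbed round cap on the bottle, 54 mm across, 29 mm high, 40 to 65 g. Origin: centre of its underside, z towards its closed top. Three lugs inside its rim are caught under a flange of the bottle neck, each behind a locking tooth. Pressed deep enough it turns anticlockwise (from above) about 56 degrees to a firm stop; not deep enough, it turns only about 4 degrees and locks.
- cap_top (a point): Centre of the cap's flat top, 29 mm above its underside; a thin raised bar crosses it. A spring pushes the cap up with about 5 N, plus 0.5 N per mm pressed. The teeth let go after 2.5 to 10.5 mm (hidden, differs each time); 1.5 mm deeper the cap bottoms hard. 15 N of pressing read at the tool means bottomed, 22 N is safe, over 30 N between cap and bottle is too much.
- neck (a point): Point on the bottle's axis at the underside of the locked cap, 81 mm above the table. Turned 45 degrees from its start up to the stop, the cap's lugs stand in the gaps of the flange, and it lifts straight off (the spring lifts the first few mm); it is clear of the neck's flange 15 mm, and of the spring's white plunger 30 mm, above its start height.
- bottle: Squat amber bottle, 68 mm across, in a round dark steel stand 94 mm across, fixed to the table. Origin: centre of the stand's underside on the table, z up along the axis of bottle and cap. The bottle's shoulder is 63 mm above the origin, 18 mm under the rim of the locked cap. The cap has 2 mm of play sideways on the neck; pushing it sideways against the neck counts as force too.
- work_board: White flat board, 168 mm (its x) by 252 mm (its y) by 8 mm thick, fixed, lying on the table. Origin: centre of its underside, so its top is 8 mm above.
- ring_jar: Glass jar of rings with a cork, 44 mm across, 63 mm high, a bystander. Origin: centre of its underside.
- glue_bottle: Glue bottle with a pointed top, 30 mm across, 90 mm high, a bystander. Origin: centre of its underside.
Not all that is in view belongs to the job. Of the things that look like the cap, the larger one is meant. Leave any red look-alike of the bottle alone.

How it is judged:
On the way, in this order (a step that is already met when the one before it is completed fails the run):
1. the cap is turned out of its lock (37 degrees or more) while pressed down on the bottle (angle between the x axis of cap and the x axis of bottle, either way round above 0.65 rad and z of cap in the frame of bottle below 0.081 m and horizontal distance between cap and bottle below 0.006 m), for 0.05 s.
2. the cap is lifted clear of the neck (z of cap in the frame of bottle above 0.101 m), for 0.1 s.
At the end, for the whole second after the job is handed in: The cap stands at rest and released, right way up (within 0.1 rad), flat on the work board with its centre within 60 mm (board's x) and 102 mm (board's y) of the board's centre (x of cap in the frame of work_board between -0.06 and 0.06 m and y of cap in the frame of work_board between -0.102 and 0.102 m and z of cap in the frame of work_board between 0.004 and 0.012 m and angle between cap's own z axis and vertical below 0.1 rad and linear speed of cap below 0.02 m/s); the robot touches nothing.
It fails at once if the cap is pressed or pulled on the bottle with more than 30 N (contact force between cap and bottle above 30 N).
It fails at once if the cap is dropped (falls free faster than 0.6 m/s) (linear speed of cap above 0.6 m/s and contact force between the fingers and cap below 0.05 N).
It fails at once if the ring jar is moved more than 30 mm (distance of ring_jar from where it was at the start of the episode above 0.03 m).
It fails at once if the glue bottle is moved more than 30 mm (distance of glue_bottle from where it was at the start of the episode above 0.03 m).
It also fails if it takes over 61 s, if anything falls off the work surface, if the arm or the gripper's body presses on something with over 40 N, if the wrist force passes 120 N, or if a joint passes its speed limit or range.

### The arm

A 7-joint arm with a two-finger parallel gripper is mounted at the origin on a cart in front of the work surface, level with it; the furniture and walls round the work are solid. World frame = base frame: x ahead of the robot, y to its left, z up, the work surface at z = 0. Lengths are in m, angles in rad, forces in N, time in s.
With the tool pointing down it reaches from about 0.35 to 0.9 m from the base axis. Payload 19.9 kg.
Tool frame: the origin (TCP) lies on the centre line of the jaws, within the pads' length; the fingertips stand ahead of it and the grasp point (between the pads) lies 5 mm behind it (r.tips_ahead is the z of the fingertips in the tool frame, in m); z points along the fingers, y is the line along which they close (so a half turn about z gives the same grasp; the last joint's range is limited). The gripper opens to 94 mm and grips with 3 to 60 N. Pads are 16 mm wide; open, the fingers measure 119 mm over their backs; the gripper's body (75 mm by 177 mm) begins 78 mm behind the grasp point.
Start: joints at [-0.042, 0.417, -0.01, 1.614, 0.005, 1.111, -0.053], TCP at [0.625, 0, 0.219] pointing down, gripper open.
Joint ranges: [-2.81, 2.81], [-0.39, 2.02], [-1.27, 1.25], [0.06, 2.57], [-1.19, 4.33], [0.19, 2], [-2.82, 2.82]. Speed limits (rad/s): [1.89, 1.89, 2.39, 2.39, 3.01, 3.01, 3.01].

### API

Orientations are given as a unit quaternion [w, x, y, z].
In Python, from workcell import r gives the robot as it stands. The module is installed in compiled form; this text tells all that it offers.
- The arm moves only by the tool drive_tool, never from a script. Its argument "plan" is one flat list of numbers, 6 for each row, row after row: the shift along the tool's x, y, z in mm, then the turn, a rotation vector about the tool's x, y, z in degrees. In form: [dx, dy, dz, rx, ry, rz, dx, dy, dz, rx, ry, rz, ...]. A call has 1 to 12 rows; each row shifts and turns the commanded pose from where the row before left it, along the tool's axes as they then stand; what a row does not reach is not made up. A row lasts 1/10 s, in which the tool goes at most 50 mm and 8.59 degrees, less where a joint would pass 70% of its speed; a pose out of reach is approached as far as the arm can. A call with a gripper value outside its range is refused whole. "gripper" is the closure, from 0 (fully open) to 1 (shut), set as the call begins (left out, the last holds). The fingers move at their own pace and stop on an object; "grip_force" is the grip in N (left out, the last holds). Time passes only in rows, so rows that do not move let the fingers close. It gives the time, the measured TCP pose, the force, the opening and the grip force at its end, in the units of the state.
- r.read_state(): the state, without advancing time (a new reading comes with each control period).
- r.snapshot(name): name is "scene" or "side" or "wrist"; returns (picture, depth): 384x512x3 uint8, red, green, blue; 384x512 float32, m along the optical axis (not along the pixel's ray), 0 where there is no reading.
- r.get_calibration(name): a dict with "fovy" (degrees; the focal length in pixels is half the picture's height over the tangent of half this angle, whatever the lens; pixels are square), "cx", "cy" (the principal point, pixels), "dist_coeffs" ([k1, k2, p1, p2, k3] as OpenCV has them; the pictures are not rectified), "R" (3x3) and "t" (3): a world point X has camera coordinates R X + t; the wrist camera has in their place "T_tool_cam" (4x4, takes a point from camera to tool coordinates, whose origin is the TCP and whose axes are the flange's). Camera axes: x right, y down, z forward; pixel columns grow to the right and rows downward; lengths in m; the calibration is good to about 2 mm. A picture is of the moment at which its call begins: read the wrist's pose just before it. get_calibration takes no time and is no camera call.
- r.close_job(): hands the job in; it is judged then, once.
The state is a dict: "time": time; "q": joint angles; "dq": joint speeds; "tau": joint torques, N m; "tool_pos": TCP position; "tcp_rot": TCP orientation; "wrist_force": force on the tool from outside, world axes, zero at the start; "torque": the same for the moment, N m; "width": finger opening in m; "finger_force": force on a finger pad.
Only numpy, scipy, OpenCV 4.12 (cv2) and the standard library are available. Lean on these libraries where they do the work, as an engineer would, in place of code of your own. Each camera call takes 0.05 s, during which the arm holds its last target. There are 200 camera calls.

## Working session

There is one attempt and no reset: what is moved stays moved. The work goes in short steps, Python scripts to look and compute and a tool call to move; the robot and the scene stay as the last step left them, time stands still between calls to the robot, and variables do not carry over. Pictures are saved under pics/ and viewed, at most 10 in all, crops included, and the job is handed in when it is done.

Besides the shell and the picture viewer there is one more tool, called as name(argument=value, ...) on one line, values as JSON. drive_tool: Moves the arm, as the interface text tells. Its arguments: {"type":"object","properties":{"plan":{"type":"array","items":{"type":"number"}},"gripper":{"type":"number"},"grip_force":{"type":"number"}},"required":["plan"]}

```bash
mkdir -p pics
cat > h.py <<'E'
import numpy as np, cv2
from workcell import r
from scipy.spatial.transform import Rotation as Ro
def cam(n, st=None):
    c=r.get_calibration(n); f=192/np.tan(np.radians(c['fovy'])/2)
    K=np.array([[f,0,c['cx']],[0,f,c['cy']],[0,0,1.]]); D=np.array(c['dist_coeffs'],float)
    if 'R' in c: R=np.array(c['R']);t=np.array(c['t'])
    else:
        q=st['tcp_rot']; T=np.eye(4);T[:3,:3]=Ro.from_quat([q[1],q[2],q[3],q[0]]).as_matrix();T[:3,3]=st['tool_pos']
        W=np.linalg.inv(T@np.array(c['T_tool_cam'])); R=W[:3,:3];t=W[:3,3]
    return K,D,R,t
def onplane(C,px,z):
    K,D,R,t=C
    u=cv2.undistortPoints(np.array(px,float).reshape(-1,1,2),K,D).reshape(-1,2)
    d=np.c_[u,np.ones(len(u))]@R; o=-R.T@t
    return o+d*((z-o[2])/d[:,2])[:,None]
def cloud(C,depth):
    K,D,R,t=C; v,u=np.mgrid[0:384,0:512]
    p=cv2.undistortPoints(np.stack([u,v],-1).reshape(-1,1,2).astype(float),K,D).reshape(-1,2)
    P=np.c_[p,np.ones(len(p))]*depth.reshape(-1,1)
    return ((P-t)@R).reshape(384,512,3)
E
python3 - <<'E'
from h import *
st=r.read_state(); print(st, r.tips_ahead)
ims=[]
for n in ['scene','side','wrist']:
    s=r.read_state(); im,d=r.snapshot(n); np.savez(''+n+'.npz',im=im,d=d); cv2.imwrite(f'pics/{n}0.png',im[:,:,::-1])
    C=cam(n,s); print(n,-C[2].T@C[3], C[2][2])
E
```

```text
{'time': 0.0, 'q': array([-0.04149374,  0.41798061, -0.01029666,  1.61416985,  0.00469129,
        1.11068255, -0.05300984]), 'dq': array([-0.00036048, -0.00050869, -0.00071853,  0.00057911, -0.00144542,
        0.00071952,  0.00023486]), 'tau': array([ 3.52895018e-03, -8.51262331e+01,  6.40313700e-01, -4.25991547e+01,
       -4.87577857e-02,  1.87510403e-02,  1.73272206e-04]), 'tool_pos': array([ 6.24644107e-01, -1.66678903e-05,  2.18822974e-01]), 'tcp_rot': array([-3.98720050e-04,  7.07112851e-01,  7.07100449e-01, -4.59361359e-04]), 'wrist_force': array([-0.64175003, -0.51215707, -0.88601466]), 'torque': array([ 0.03781418,  0.02200898, -0.01936329]), 'finger_force': 0.0, 'width': 0.09412864139651748} 0.014
scene [0.19906244 0.59252257 0.6787309 ] [ 0.41111598 -0.64963111 -0.63950221]
side [0.140645   1.07238814 0.75443084] [ 0.31456701 -0.80182002 -0.50806718]
wrist [0.62415933 0.07805238 0.38386323] [-0.00213321 -0.26711816 -0.96366142]
```

View pics/scene0.png

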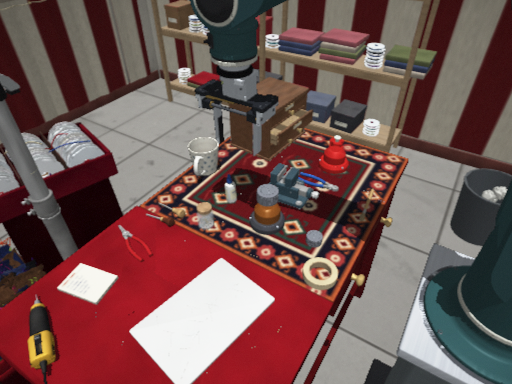

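View pics/wrist0.png

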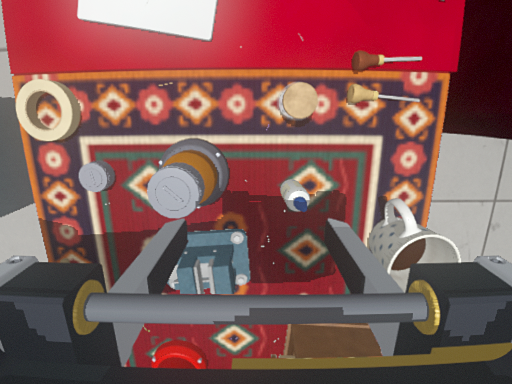

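Cap candidates in the wrist view are the large grey cap on the amber bottle at (175,190) and a smaller grey cap lying on the table at (97,177). There is also a red look-alike bottle at (178,360). The larger cap on the amber bottle fits the description. Ring jar is at (298,100), glue bottle at (295,195), white board at the top and a vise at (212,262).

Run:
```python
from h import *
s=r.read_state(); W=cam('wrist',s); z=np.load('wrist.npz'); im,d=z['im'],z['d']; P=cloud(W,d)
cv2.imwrite('pics/crop.png',cv2.resize(im[130:240,60:330][:,:,::-1],None,fx=2.9,fy=2.9,interpolation=cv2.INTER_CUBIC))
def rep(n,m):
    Q=P[m]; c=cv2.minEnclosingCircle(Q[:,:2].astype(np.float32)); print(n,len(Q),'circ',np.round(c[0],4),round(c[1],4),'zmed',np.median(Q[:,2]).round(4), 'mx',np.round(Q.max(0),3))
def near(u,v,rad,lo,hi):
    vv,uu=np.mgrid[0:384,0:512]; return (np.hypot(uu-u,vv-v)<rad)&(P[...,2]>lo)&(P[...,2]<hi)&(d>0)
rep('cap top',near(175,190,32,.106,.120))
rep('small',near(97,177,22,.01,.06))
rep('jar',near(298,100,25,.05,.07))
rep('glue',near(295,195,22,.02,.1))
rep('vise',near(212,262,45,.02,.1))
S=cam('scene'); z=np.load('scene.npz'); im2,d2=z['im'],z['d']; P2=cloud(S,d2)
for n,u,v,rad,lo,hi in [('cap',267,190,16,.107,.125),('vise',290,185,30,.02,.15)]:
    vv,uu=np.mgrid[0:384,0:512]; m=(np.hypot(uu-u,vv-v)<rad)&(P2[...,2]>lo)&(P2[...,2]<hi)
    Q=P2[m]; print('scene',n,len(Q)); 
    if len(Q): print(cv2.minEnclosingCircle(Q[:,:2].astype(np.float32)),Q.min(0),Q.max(0))
m=(im2.min(2)>200).astype(np.uint8); m[:250]=0
cs,_=cv2.findContours(m,0,2); c=max(cs,key=cv2.contourArea); q=cv2.boxPoints(cv2.minAreaRect(c)); a=cv2.approxPolyDP(c,8,True).reshape(-1,2)
print(cv2.contourArea(c),a.tolist(), onplane(S,a,.008).round(4))
w=onplane(S,c.reshape(-1,2),.008)[:,:2].astype(np.float32); print('board',cv2.minAreaRect(w))
```

```text
cap top 2108 circ [0.5397 0.0006] 0.0273 zmed 0.1102 mx [0.567 0.027 0.113]
small 774 circ [ 0.4063 -0.0023] 0.0206 zmed 0.0214 mx [0.427 0.017 0.024]
jar 1013 circ [0.672  0.0918] 0.0195 zmed 0.0628 mx [0.691 0.111 0.065]
glue 624 circ [ 0.6734 -0.024 ] 0.0158 zmed 0.0577 mx [ 0.689 -0.009  0.091]
vise 2586 circ [ 0.5513 -0.129 ] 0.0492 zmed 0.072 mx [ 0.595 -0.098  0.082]
scene cap 249
((0.5422035455703735, 0.0005261746700853109), 0.027893155813217163) [ 0.51452497 -0.02698089  0.10716184] [0.56911546 0.02815804 0.1131272 ]
scene vise 1296
((0.5300517082214355, -0.07267068326473236), 0.09965644031763077) [ 0.46000911 -0.15919975  0.02000135] [0.59553862 0.02687473 0.1131272 ]
8990.5 [[221, 258], [130, 330], [175, 383], [194, 379], [273, 300]] [[0.5661 0.1689 0.008 ]
 [0.6109 0.4114 0.008 ]
 [0.4674 0.4395 0.008 ]
 [0.4432 0.4163 0.008 ]
 [0.4046 0.2021 0.008 ]]
board ((0.5080865025520325, 0.30542391538619995), (0.2508717477321625, 0.16703054308891296), 79.7752914428711)
```

View pics/crop.png

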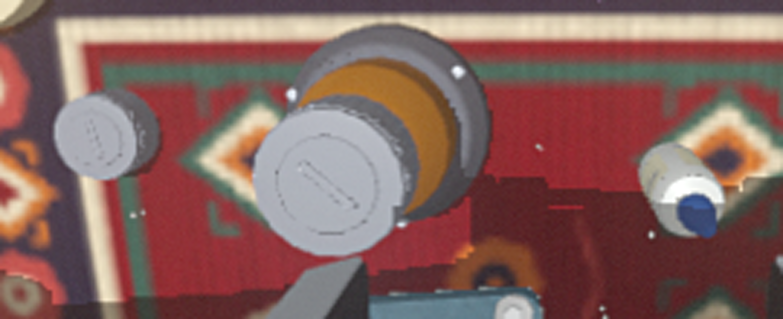

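The crop confirms it: the larger cap with the raised bar sits on the amber bottle in the steel stand, and the small one is loose on the table. Next I move above the cap.

drive_tool(plan=[0,-14,11,0,0,0,0,-14,12,0,0,0,0,-14,11,0,0,0,0,-14,12,0,0,0,0,-14,11,0,0,0,0,-14,12,0,0,0,0,0,0,0,0,0,0,0,0,0,0,0], gripper=0)

```text
time: 0.95
tool_pos: [0.5414, -0.0, 0.1508]
tcp_rot: [0.0, 0.707, 0.707, 0.0]
wrist_force: [1.1, -0.3, -0.7]
width: 0.0939
finger_force: 0.0
```

Run:
```python
from h import *
s=r.read_state(); im,d=r.snapshot('wrist'); cv2.imwrite('pics/w1.png',im[:,:,::-1]); C=cam('wrist',s); P=cloud(C,d)
print(s['tool_pos'],s['tcp_rot'],s['wrist_force'])
m=(P[...,2]>.108)&(P[...,2]<.1135)&(np.hypot(P[...,0]-.541,P[...,1])<.035)&(d>0)
m=cv2.morphologyEx(m.astype(np.uint8),cv2.MORPH_OPEN,np.ones((3,3)))
cs,_=cv2.findContours(m,0,1); c=max(cs,key=cv2.contourArea); w=onplane(C,c.reshape(-1,2),.110)[:,:2].astype(np.float32)
print(cv2.contourArea(c),cv2.boundingRect(c),cv2.minEnclosingCircle(w),cv2.fitEllipse(w),np.median(P[m>0],0))
```

```text
[ 5.41389405e-01 -1.57115668e-05  1.50765549e-01] [6.28413621e-05 7.07096189e-01 7.07117370e-01 1.21705991e-05] [ 1.12093189 -0.29681656 -0.71527425]
3389.0 (220, 184, 70, 65) ((0.5395928025245667, 0.0006377855315804482), 0.027011912316083908) ((0.5395305156707764, 0.0005938820540904999), (0.052030522376298904, 0.052525490522384644), 166.76756286621094) [0.53952536 0.00150318 0.11008055]
```

View pics/w1.png

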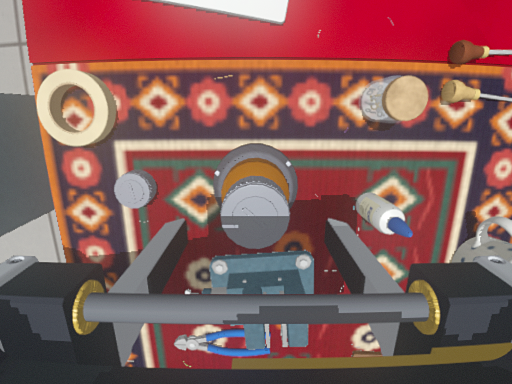

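The cap top at (255,215) is centred between the fingers. I'll descend 52 mm and grip lightly.

drive_tool(plan=[0.5,-1,12,0,0,0,0,0,12,0,0,0,0,0,12,0,0,0,0,0,10,0,0,0,0,0,6,0,0,0,0,0,0,0,0,0,0,0,0,0,0,0])

```text
time: 1.7
tool_pos: [0.5401, 0.0005, 0.0985]
tcp_rot: [0.0, 0.707, 0.707, -0.0]
wrist_force: [0.7, 0.2, 0.6]
width: 0.0938
finger_force: 0.0
```

drive_tool(plan=[0,0,0,0,0,0,0,0,0,0,0,0,0,0,0,0,0,0,0,0,0,0,0,0,0,0,0,0,0,0,0,0,0,0,0,0,0,0,0,0,0,0,0,0,0,0,0,0], gripper=1, grip_force=5)

```text
time: 2.5
tool_pos: [0.5401, 0.0005, 0.0985]
tcp_rot: [0.0, 0.707, 0.707, 0.0]
wrist_force: [1.4, -0.5, 0.3]
width: 0.0546
finger_force: 5.0
```

drive_tool(plan=[0,0,0,0,0,0,0,0,0,0,0,0,0,0,0,0,0,0,0,0,1,0,0,0,0,0,0.5,0,0,0,0,0,0.5,0,0,0,0,0,0,0,0,0], grip_force=50)

```text
time: 3.2
tool_pos: [0.5402, 0.0005, 0.0965]
tcp_rot: [0.0, 0.707, 0.707, 0.0]
wrist_force: [1.8, -0.5, 4.3]
width: 0.0538
finger_force: 50.0
```

drive_tool(plan=[0,0,0.5,0,0,0,0,0,0.5,0,0,0,0,0,0,0,0,0])

```text
time: 3.5
tool_pos: [0.5402, 0.0005, 0.0956]
tcp_rot: [0.0, 0.707, 0.707, 0.0]
wrist_force: [1.9, -1.5, 6.1]
width: 0.0538
finger_force: 50.0
```

drive_tool(plan=[0,0,0.5,0,0,0,0,0,0.5,0,0,0,0,0,0,0,0,0])

```text
time: 3.8
tool_pos: [0.5401, 0.0005, 0.0946]
tcp_rot: [0.0, 0.707, 0.707, 0.0]
wrist_force: [1.2, -0.1, 6.3]
width: 0.0539
finger_force: 50.0
```

drive_tool(plan=[0,0,0.5,0,0,0,0,0,0.5,0,0,0,0,0,0,0,0,0])

```text
time: 4.1
tool_pos: [0.5402, 0.0005, 0.0936]
tcp_rot: [0.0, 0.707, 0.707, 0.0]
wrist_force: [0.9, -0.3, 6.6]
width: 0.0537
finger_force: 50.0
```

drive_tool(plan=[0,0,0.5,0,0,0,0,0,0.5,0,0,0,0,0,0,0,0,0])

```text
time: 4.4
tool_pos: [0.5402, 0.0005, 0.0926]
tcp_rot: [0.0, 0.707, 0.707, 0.0]
wrist_force: [0.2, 0.4, 7.2]
width: 0.0538
finger_force: 50.0
```

drive_tool(plan=[0,0,0.5,0,0,0,0,0,0.5,0,0,0,0,0,0,0,0,0])

```text
time: 4.7
tool_pos: [0.5402, 0.0005, 0.0917]
tcp_rot: [0.0, 0.707, 0.707, 0.0]
wrist_force: [0.1, 0.7, 8.2]
width: 0.0534
finger_force: 50.0
```

drive_tool(plan=[0,0,0.5,0,0,0,0,0,0.3,0,0,0,0,0,0,0,0,0])

```text
time: 5.0
tool_pos: [0.5402, 0.0005, 0.0909]
tcp_rot: [0.0, 0.707, 0.707, 0.0]
wrist_force: [0.5, -0.5, 8.0]
width: 0.0536
finger_force: 50.0
```

drive_tool(plan=[0,0,0.5,0,0,0,0,0,0.5,0,0,0,0,0,0,0,0,0])

```text
time: 5.3
tool_pos: [0.5402, 0.0005, 0.0899]
tcp_rot: [0.0, 0.707, 0.707, 0.0]
wrist_force: [-0.3, -0.6, 8.7]
width: 0.0536
finger_force: 50.0
```

drive_tool(plan=[0,0,0.5,0,0,0,0,0,0.3,0,0,0,0,0,0,0,0,0])

```text
time: 5.6
tool_pos: [0.5402, 0.0005, 0.0892]
tcp_rot: [0.0, 0.707, 0.707, 0.0]
wrist_force: [0.1, 0.7, 9.1]
width: 0.0533
finger_force: 50.0
```

drive_tool(plan=[0,0,0.5,0,0,0,0,0,0.4,0,0,0,0,0,0,0,0,0])

```text
time: 5.9
tool_pos: [0.5402, 0.0005, 0.0883]
tcp_rot: [0.0, 0.707, 0.707, 0.0]
wrist_force: [-0.0, -1.7, 9.5]
width: 0.0534
finger_force: 50.0
```

drive_tool(plan=[0,0,0.4,0,0,0,0,0,0.3,0,0,0,0,0,0,0,0,0])

```text
time: 6.2
tool_pos: [0.5403, 0.0005, 0.0879]
tcp_rot: [0.0, 0.707, 0.707, 0.0]
wrist_force: [-1.7, -0.4, 14.5]
width: 0.0534
finger_force: 50.0
```

drive_tool(plan=[0,0,0.2,0,0,0,0,0,0,0,0,0])

```text
time: 6.4
tool_pos: [0.5403, 0.0005, 0.0878]
tcp_rot: [0.0, 0.707, 0.707, 0.0]
wrist_force: [-3.0, -0.7, 17.2]
width: 0.0535
finger_force: 50.0
```

drive_tool(plan=[0,0,0,0,0,-3,0,0,0,0,0,-4,0,0,0,0,0,-4,0,0,0,0,0,-4,0,0,0,0,0,0])

```text
time: 6.9
tool_pos: [0.5406, 0.0005, 0.0878]
tcp_rot: [0.0, 0.608, 0.794, 0.0]
wrist_force: [-0.9, 0.5, 15.8]
width: 0.0537
finger_force: 50.0
```

```bash
python3 -c "
from h import *
s=r.read_state();print(s['wrist_force'],s['torque'],s['tcp_rot'],s['q'])"
```

```text
[-0.89699235  0.54643224 15.78180183] [0.03128431 0.25424745 0.11587489] [4.92506811e-04 6.07705872e-01 7.94161911e-01 4.34820664e-04] [ 0.00675381  0.43668269 -0.07934617  1.93210325  0.04800337  0.77327462
  0.16496391]
```

drive_tool(plan=[0,0,0.1,0,0,-4,0,0,0,0,0,-4,0,0,0,0,0,-4,0,0,0,0,0,-4,0,0,0,0,0,-4,0,0,0,0,0,-4,0,0,0,0,0,0])

```text
time: 7.6
tool_pos: [0.5407, 0.0005, 0.0878]
tcp_rot: [0.001, 0.429, 0.903, 0.0]
wrist_force: [-1.0, -0.1, 16.6]
width: 0.0534
finger_force: 50.0
```

drive_tool(plan=[0,0,0,0,0,-4,0,0,0,0,0,-4,0,0,0,0,0,-3,0,0,0,0,0,0])

```text
time: 8.0
tool_pos: [0.5407, 0.0005, 0.0878]
tcp_rot: [0.001, 0.341, 0.94, 0.0]
wrist_force: [-0.9, 0.6, 16.4]
width: 0.0534
finger_force: 50.0
```

```bash
python3 -c "
from h import *
s=r.read_state();print(s['wrist_force'],s['torque'],s['tcp_rot'],s['q'])
im,d=r.snapshot('wrist');cv2.imwrite('pics/w2.png',im[:,:,::-1])"
```

```text
[-0.9141592   0.5936959  16.38008378] [0.09275449 0.17460368 0.10247407] [7.51438730e-04 3.41075547e-01 9.40035540e-01 2.99749184e-04] [ 0.11922556  0.44460573 -0.2178859   1.92804681  0.13256823  0.7809434
  0.70234419]
```

View pics/w2.png

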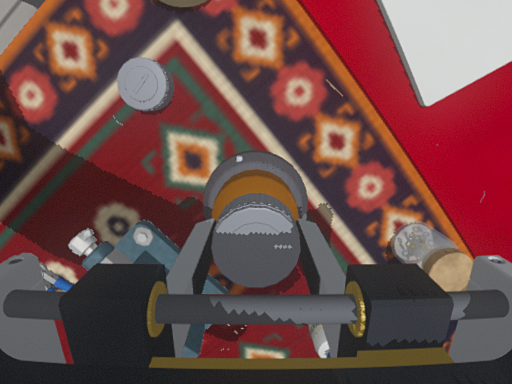

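The cap at (256,240) is held squarely, with the gripper turned about 50° and nothing in the way. I'll turn the last few degrees to the stop.

drive_tool(plan=[0,0,0,0,0,-3,0,0,0,0,0,-2,0,0,0,0,0,0])

```text
time: 8.35
tool_pos: [0.5406, 0.0004, 0.0878]
tcp_rot: [0.001, 0.3, 0.954, 0.0]
wrist_force: [-1.6, -0.4, 17.9]
width: 0.0534
finger_force: 50.0
```

```bash
python3 -c "
from h import *
s=r.read_state();print(s['wrist_force'],s['torque'],s['tcp_rot'])"
```

```text
[-1.58794597 -0.40044144 17.93651092] [-0.24404638  0.40695221 -0.124148  ] [6.51369988e-04 3.00232892e-01 9.53865700e-01 1.08126104e-04]
```

drive_tool(plan=[0,0,0,0,0,-1,0,0,0,0,0,-1,0,0,0,0,0,0])

```text
time: 8.65
tool_pos: [0.5404, 0.0003, 0.0878]
tcp_rot: [0.0, 0.284, 0.959, 0.0]
wrist_force: [-2.7, -1.6, 18.6]
width: 0.0539
finger_force: 50.0
```

```bash
python3 -c "
from h import *
s=r.read_state();print(s['wrist_force'],s['torque'],s['tcp_rot'])"
```

```text
[-2.69006523 -1.6032364  18.62863639] [-0.22666488  0.69426973 -0.56530236] [4.66907225e-04 2.84165670e-01 9.58775079e-01 4.47643051e-05]
```

The moment has jumped, so the cap is at its stop. I'll back off slightly and lift.

drive_tool(plan=[0,0,0,0,0,2,0,0,-1,0,0,0,0,0,-2,0,0,0,0,0,-2,0,0,0,0,0,-2,0,0,0,0,0,-2,0,0,0,0,0,0,0,0,0])

```text
time: 9.35
tool_pos: [0.5401, 0.0003, 0.0962]
tcp_rot: [0.0, 0.301, 0.954, -0.0]
wrist_force: [0.4, -2.9, 6.6]
width: 0.0538
finger_force: 50.0
```

drive_tool(plan=[0,0,-1,0,0,0,0,0,-1,0,0,0,0,0,-1,0,0,0,0,0,-1,0,0,0,0,0,0,0,0,0])

```text
time: 9.85
tool_pos: [0.5399, 0.0004, 0.1]
tcp_rot: [-0.0, 0.301, 0.954, -0.0]
wrist_force: [1.7, -2.5, 3.1]
width: 0.0536
finger_force: 50.0
```

drive_tool(plan=[0,0,-2,0,0,0,0,0,-2,0,0,0,0,0,-2,0,0,0,0,0,-2,0,0,0,0,0,0,0,0,0])

```text
time: 10.35
tool_pos: [0.5399, 0.0007, 0.1082]
tcp_rot: [-0.0, 0.301, 0.954, 0.0]
wrist_force: [0.8, -0.5, -1.0]
width: 0.0534
finger_force: 50.0
```

drive_tool(plan=[0,0,-3,0,0,0,0,0,-3,0,0,0,0,0,-3,0,0,0,0,0,-5,0,0,0,0,0,-6,0,0,0,0,0,-8,0,0,0,0,0,-10,0,0,0,0,0,-10,0,0,0,0,0,-10,0,0,0,0,0,0,0,0,0,0,0,0,0,0,0])

```text
time: 11.45
tool_pos: [0.54, 0.0005, 0.1661]
tcp_rot: [0.0, 0.301, 0.954, -0.0]
wrist_force: [-0.5, -0.1, -1.0]
width: 0.0536
finger_force: 50.0
```

Run:
```python
from h import *
s=r.read_state();print(s)
im,d=r.snapshot('scene');cv2.imwrite('pics/s3.png',im[:,:,::-1])
R=Ro.from_quat(np.roll(s['tcp_rot'],-1)).as_matrix()
for T in [(.508,.305),(.508,.280)]:
    print(R.T@(np.array([*T,s['tool_pos'][2]])-s['tool_pos'])*1000)
```

```text
{'time': 11.45, 'q': array([ 0.15353118,  0.33777915, -0.25526905,  1.872309  ,  0.10366888,
        0.94399725,  0.81104868]), 'dq': array([-0.00038028,  0.01072525,  0.0030106 ,  0.00772522,  0.00187863,
       -0.00420051, -0.00266358]), 'tau': array([ 2.41285743e-02, -7.36844945e+01, -3.25529136e+00, -3.92862153e+01,
       -4.86243772e-02,  1.84309557e-01,  2.61523254e-02]), 'tool_pos': array([5.39989355e-01, 4.52783695e-04, 1.66056054e-01]), 'tcp_rot': array([ 1.33564121e-04,  3.00738450e-01,  9.53706646e-01, -1.71189557e-05]), 'wrist_force': array([-0.48892704, -0.09532344, -0.99549061]), 'torque': array([ 0.07247919, -0.01641702,  0.00921994]), 'finger_force': 49.99968895688653, 'width': 0.053554643908142796}
[ 2.00901073e+02  2.31108379e+02 -4.22306688e-02]
[ 1.86560260e+02  2.10630560e+02 -3.94059524e-02]
```

View pics/s3.png

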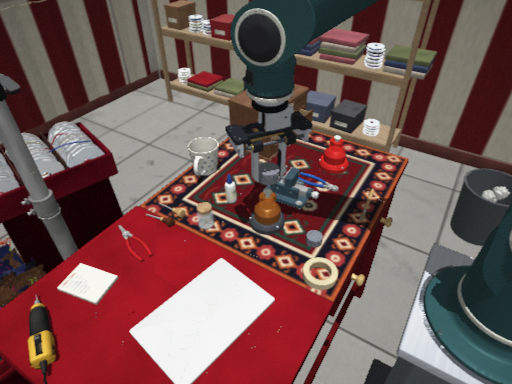

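The cap is in the gripper and the bottle neck at (267,200) is bare. I'll carry it to the board.

drive_tool(plan=[8,9,0,0,0,0,16,18,0,0,0,0,20,23,0,0,0,0,20,23,0,0,0,0,20,23,0,0,0,0,20,23,0,0,0,0,20,23,0,0,0,0,20,23,0,0,0,0,20,23,0,0,0,0,16,18,0,0,0,0,10,12,0,0,0,0,0,0,0,0,0,0])

```text
time: 12.7
tool_pos: [0.5083, 0.2905, 0.1656]
tcp_rot: [-0.0, 0.299, 0.954, 0.0]
wrist_force: [-0.5, 0.0, -2.0]
width: 0.0536
finger_force: 50.0
```

Run:
```python
from h import *
s=r.read_state();print(s['tool_pos'],s['tcp_rot'],s['wrist_force'])
C=cam('side');im,d=r.snapshot('side')
P=cloud(C,d);x,y=s['tool_pos'][:2]
m=(d>0)&(np.hypot(P[...,0]-x,P[...,1]-y)<.035)&(P[...,2]>.1)&(P[...,2]<.2)
v,u=np.where(m);print(len(v),P[m].min(0),P[m].max(0)); cv2.imwrite('pics/c4.png',cv2.resize(im[max(0,v.min()-40):v.max()+90,max(0,u.min()-60):u.max()+60,::-1],None,fx=3,fy=3)[:600,:800])
W=cam('wrist',s);imw,dw=r.snapshot('wrist')
S=cam('scene');im,d=r.snapshot('scene');m=(im.min(2)>200).astype(np.uint8);m[:250]=0
for C,i in((S,im),):
    cs,_=cv2.findContours(m,0,2);c=max(cs,key=cv2.contourArea);print(cv2.minAreaRect(onplane(C,c.reshape(-1,2),.008)[:,:2].astype(np.float32)))
```

```text
[0.50832559 0.29046612 0.16557668] [-4.90794319e-04  2.99278132e-01  9.54165777e-01  1.67284505e-04] [-0.45837987  0.01866669 -1.95525249]
431 [0.47863167 0.26185224 0.14629242] [0.5295444  0.32349796 0.19955119]
((0.5081055760383606, 0.3054563105106354), (0.2509283721446991, 0.16703270375728607), 79.78236389160156)
```

View pics/c4.png

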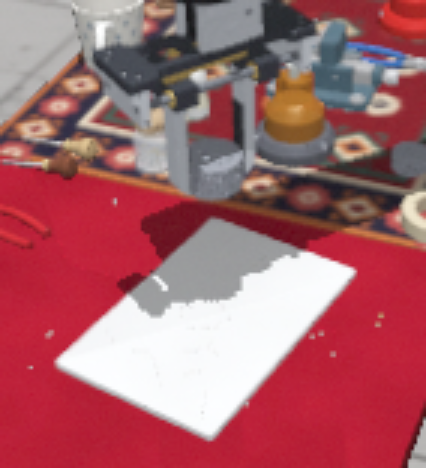

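The cap hangs upright at about (213,170) in the crop, over the board. I'll lower it.

drive_tool(plan=[0,0,10,0,0,0,0,0,18,0,0,0,0,0,20,0,0,0,0,0,20,0,0,0,0,0,20,0,0,0,0,0,18,0,0,0,0,0,14,0,0,0,0,0,9,0,0,0,0,0,4,0,0,0,0,0,0,0,0,0,0,0,0,0,0,0])

```text
time: 13.95
tool_pos: [0.5097, 0.2882, 0.0335]
tcp_rot: [0.0, 0.301, 0.954, 0.0]
wrist_force: [0.4, 0.8, -0.5]
width: 0.0532
finger_force: 50.0
```

drive_tool(plan=[0,0,1,0,0,0,0,0,1,0,0,0,0,0,1,0,0,0,0,0,0,0,0,0])

```text
time: 14.35
tool_pos: [0.5093, 0.288, 0.0299]
tcp_rot: [-0.0, 0.301, 0.954, -0.0]
wrist_force: [0.8, -0.3, -1.2]
width: 0.0534
finger_force: 50.0
```

drive_tool(plan=[0,0,0.5,0,0,0,0,0,0.5,0,0,0,0,0,0,0,0,0])

```text
time: 14.65
tool_pos: [0.5093, 0.288, 0.0289]
tcp_rot: [-0.0, 0.301, 0.954, -0.0]
wrist_force: [0.7, -0.7, -0.9]
width: 0.0538
finger_force: 50.0
```

drive_tool(plan=[0,0,0.5,0,0,0,0,0,0.5,0,0,0,0,0,0.5,0,0,0,0,0,0,0,0,0])

```text
time: 15.05
tool_pos: [0.5093, 0.2881, 0.0274]
tcp_rot: [-0.0, 0.301, 0.954, -0.0]
wrist_force: [-0.1, -0.6, -0.4]
width: 0.0535
finger_force: 50.0
```

drive_tool(plan=[0,0,0.5,0,0,0,0,0,0.5,0,0,0,0,0,0,0,0,0])

```text
time: 15.35
tool_pos: [0.5093, 0.288, 0.0264]
tcp_rot: [-0.0, 0.301, 0.954, -0.0]
wrist_force: [-0.2, -0.3, 0.8]
width: 0.0533
finger_force: 50.0
```

drive_tool(plan=[0,0,0.5,0,0,0,0,0,0.3,0,0,0,0,0,0,0,0,0])

```text
time: 15.65
tool_pos: [0.5093, 0.288, 0.0256]
tcp_rot: [-0.0, 0.301, 0.954, -0.0]
wrist_force: [-0.1, -0.3, -0.9]
width: 0.0536
finger_force: 50.0
```

drive_tool(plan=[0,0,0.5,0,0,0,0,0,0,0,0,0])

```text
time: 15.85
tool_pos: [0.5094, 0.288, 0.0255]
tcp_rot: [0.0, 0.301, 0.954, -0.0]
wrist_force: [-2.5, -1.2, 8.1]
width: 0.0539
finger_force: 50.0
```

drive_tool(plan=[0,0,0.4,0,0,0,0,0,0,0,0,0])

```text
time: 16.05
tool_pos: [0.5094, 0.2881, 0.0254]
tcp_rot: [0.0, 0.301, 0.954, -0.0]
wrist_force: [-4.8, -2.7, 14.7]
width: 0.0536
finger_force: 50.0
```

The cap is on the board. I'll ease off, release and retreat.

drive_tool(plan=[0,0,-0.5,0,0,0,0,0,0,0,0,0], grip_force=10)

```text
time: 16.25
tool_pos: [0.5094, 0.2881, 0.0253]
tcp_rot: [0.0, 0.301, 0.954, 0.0]
wrist_force: [-0.7, -0.8, 3.5]
width: 0.0541
finger_force: 10.0
```

drive_tool(plan=[0,0,0,0,0,0,0,0,0,0,0,0,0,0,0,0,0,0,0,0,0,0,0,0,0,0,0,0,0,0,0,0,0,0,0,0,0,0,0,0,0,0], gripper=0)

```text
time: 16.95
tool_pos: [0.5094, 0.2881, 0.0252]
tcp_rot: [-0.0, 0.301, 0.954, -0.0]
wrist_force: [-0.6, 0.0, 0.5]
width: 0.0938
finger_force: 0.0
```

drive_tool(plan=[0,0,-5,0,0,0,0,0,-10,0,0,0,0,0,-20,0,0,0,0,0,-25,0,0,0,0,0,-25,0,0,0,0,0,-20,0,0,0,0,0,-10,0,0,0,0,0,0,0,0,0,0,0,0,0,0,0])

```text
time: 17.85
tool_pos: [0.5091, 0.2878, 0.1397]
tcp_rot: [-0.0, 0.301, 0.954, -0.0]
wrist_force: [0.3, -0.3, -0.5]
width: 0.0935
finger_force: 0.0
```

Run:
```python
from h import *
s=r.read_state();print(s['tool_pos'],s['width'])
C=cam('wrist',s);im,d=r.snapshot('wrist');cv2.imwrite('pics/w5.png',im[:,:,::-1]);P=cloud(C,d)
m=(d>0)&(np.hypot(P[...,0]-.509,P[...,1]-.288)<.04)&(P[...,2]>.03)&(P[...,2]<.045)
Q=P[m];print(len(Q),cv2.minEnclosingCircle(Q[:,:2].astype(np.float32)),np.median(Q[:,2]))
A=np.linalg.lstsq(np.c_[Q[:,:2],np.ones(len(Q))],Q[:,2],rcond=None)[0];print(A)
```

```text
[0.50914642 0.28779077 0.13969474] 0.09345121439097927
2291 ((0.5084202289581299, 0.28819540143013), 0.02734091691672802) 0.0369637984183082
[ 0.01562975 -0.01146408  0.03223004]
```

View pics/w5.png

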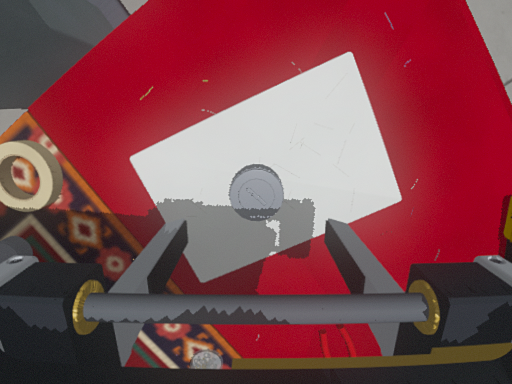

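The cap stands flat and upright at (256,192), well inside the board, with its top at z = 0.037. The fingers are clear of it.

```bash
python3 -c "
from workcell import r
print(r.close_job())"
```

```text
the job is handed in; nothing more can be done
None
```

I pressed, turned and lifted the cap off, set it upright near the middle of the work board and released it, kept clear of the ring jar and glue bottle, and handed the job in at about 18 s; no verdict was returned.

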